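Run the bakery crumb mill at slow speed

TASK

Get the crumb mill running slowly: take its wooden pusher out of the utensil rack, stand it fully home in the mill's feed chute so that its collar rests on the chute's rim, and let go of it. Only then press the spring-loaded run lever down to its level middle position (slow) - not on towards the bottom (fast) - and finish while still holding it there, steady and level; leave the other utensils and the things on the counter alone.

Things in the scene. Friction and masses are not known exactly. Their poses are not given: they have to be found in the camera images.
- pusher: Beech feed pusher, 138 mm tall, upright in one of the rack's three pockets (any of them). Told apart by its rectangular collar. From the bottom: rectangular shaft 28 (own x) x 44 (own y) x 80 mm tall; collar 44 x 60 x 8 mm tall; above it a grip block 24 (own x) x 36 (own y) x 50 mm tall. Mass about 0.16 kg. Origin: centre of the foot (underside of the shaft); z up. A half turn about z makes no difference.
- rack: Fixed darker wooden utensil block, 80 (own x) x 260 (own y) x 60 mm tall, origin at the centre of its underside, turned up to 0.3 rad. Three pockets 40 (x) x 56 (y) mm, 50 mm deep, at own y = -80, 0 and +80 mm; pocket floors 10 mm above the counter.
- mill: Fixed metal crumb mill, housing 170 (own x) x 160 (own y) x 100 mm tall, origin at the centre of its underside on the counter; turned up to 0.3 rad. A rectangular feed chute 60 (x) x 76 (y) mm outside stands on top, centred at own (0, +20) mm, its rim 140 mm above the counter; the run lever sticks out of the -y side.
- chute_mouth (a point): Centre of the chute's mouth at rim height (140 mm). The axes are the mill's. Chute hole 32 (own x) x 48 (own y) mm, straight, 85 mm deep, so the shaft has 2 mm of play on each side; with the collar on the rim the pusher's foot is 80 mm below this point.
- lever (a joint): Angle of the run lever about a horizontal pivot along the mill's x, rad: 0 = released, raised 0.35 rad (20 degrees) above horizontal (off); 0.35 = level (slow); 0.70 = lower stop, 0.35 rad below horizontal (fast). A return spring drives it back up: at the pad about 3.5 N to start it, about 7 N at level and about 10 N at the bottom.
- lever_pivot (a point): Pivot of the run lever, on the lever's mid plane: own (0, -85, 80) mm in the mill's frame. The axes are the mill's. The lever points along the mill's -y from here; a fixed plate with three pale marks (off, slow, fast) stands beside the lever's root on its -x side, reaching 50 mm out from the pivot and 31 mm above and below it.
- lever_pad (a point): Centre of the top face of the black pressing pad at the lever's end (moves with the lever). Pad 44 (mill x) x 50 (along the lever) x 16 mm thick, its centre 110 mm from the pivot; its top face is 8 mm above the line through the pivot. With the lever level this point is 110 mm from the pivot along the mill's -y and 88 mm above the counter; with the lever released it is about 125 mm above the counter.
- pestle: Round beech pestle, 36 mm thick, 140 mm tall, in another pocket of the rack. Origin: centre of its foot. To be left alone.
- spatula: Flat beech spatula, blade 18 x 46 x 85 mm down, handle up, 150 mm tall, in another pocket of the rack. Origin: centre of its foot. To be left alone.
- shaker: Steel shaker, 50 mm across, 95 mm tall, standing. Origin: centre of its underside. To be left alone.
- jar: Amber glass jar with a steel lid, 64 mm across, 100 mm tall. Origin: centre of its underside. To be left alone.
- mug: White mug, 72 mm across plus a handle, 85 mm tall. Origin: centre of its underside. To be left alone.
- roll: Flat bread roll, 82 mm across, 37 mm tall. Origin: centre of its underside. To be left alone.
- can: Can, 72 mm across, 100 mm tall. Origin: centre of its underside. To be left alone.
There are look-alikes about, which are no part of the job. What is shaped like the pusher but blue or pink is not meant.

How it is judged:
On the way, in this order (a step that is already met when the one before it is completed fails the run):
1. the pusher stands fully home in the feed chute and has been let go, the lever still up (z of pusher in the frame of chute_mouth below -0.076 m and horizontal distance between pusher and chute_mouth below 0.008 m and angle between pusher's own z axis and vertical below 0.08 rad and contact force between pusher and the fingers below 0.3 N and contact force between pusher and the arm below 0.3 N and value of joint lever below 0.15 rad), for 0.2 s.
2. the run lever is pressed to its level position (value of joint lever between 0.27 and 0.43 rad and (contact force between lever and the fingers above 3 N or contact force between lever and the arm above 3 N)), for 0.3 s.
At the end, for the whole second after the job is handed in: The pusher is home in the chute (foot at least 76 mm below the rim, within 8 mm of the chute's axis, upright within 0.08 rad) and not touched by the robot; the robot holds the run lever at 0.35 +/- 0.08 rad (level), steady, pressing with more than 3 N. The program ends holding (all of step 2 and z of pusher in the frame of chute_mouth below -0.076 m and horizontal distance between pusher and chute_mouth below 0.008 m and angle between pusher's own z axis and vertical below 0.08 rad and contact force between pusher and the fingers below 0.3 N and contact force between pusher and the arm below 0.3 N and velocity of joint lever between -0.1 and 0.1 rad/s); the arm keeps its last pose, push and grip.
It fails at once if the run lever is pressed on towards fast (beyond 0.55 rad) (value of joint lever above 0.55 rad).
It fails at once if the run lever is pressed while the pusher is not home in the chute (value of joint lever above 0.2 rad and not (z of pusher in the frame of chute_mouth below -0.076 m and horizontal distance between pusher and chute_mouth below 0.008 m and angle between pusher's own z axis and vertical below 0.08 rad)).
It fails at once if another utensil or a thing on the counter is moved by more than 30 mm (distance of any of pestle, spatula, shaker, jar, mug, roll, can from where it was at the start of the episode above 0.03 m).
It also fails if it takes over 48 s, if anything falls off the work surface, if the arm or the gripper's body presses on something with over 40 N, if the wrist force passes 120 N, or if a joint passes its speed limit or range.

ROBOT

A 7-joint arm with a two-finger parallel gripper is mounted at the origin on the work surface. World frame = base frame: x ahead of the robot, y to its left, z up, the work surface at z = 0. Lengths are in m, angles in rad, forces in N, time in s.
With the tool pointing down it reaches from about 0.4 to 0.85 m from the base axis. Payload 10.4 kg.
Tool frame: the origin (TCP) lies on the mounting face of the last link; the fingertips stand 173 mm ahead of it and the grasp point (between the pads) lies 155 mm ahead of it (r.tip_reach is the distance from the TCP to the fingertips, in m); x points along the fingers, y is the direction in which the jaws open and shut, and the axes are right-handed (so a half turn about x gives the same grasp; the last joint's range is limited). The gripper opens to 85 mm and grips with 20 to 120 N. Pads are 22 mm wide; open, the fingers measure 114 mm over their backs; the gripper's body (76 mm by 85 mm) begins 54 mm behind the grasp point. The pads swing forward as they close: fully open they stand 13 mm farther back than shut.
Start: joints at [1.294, 0.332, -0.065, 1.46, 0.022, 1.35, -0.088], TCP at [0.157, -0.605, 0.405] pointing down, gripper open.
Joint ranges: [-2.6, 2.6], [-0.5, 2.12], [-1.47, 1.34], [0.16, 2.42], [-1.27, 4.41], [0.06, 2.06], [-2.6, 2.6]. Speed limits (rad/s): [2.22, 2.22, 2.79, 2.79, 3.14, 3.14, 3.14].

INTERFACE

Orientations are given as a unit quaternion [x, y, z, w].
In Python, from plant import r gives the robot as it stands.
- The arm moves only by the tool arm_command, never from a script. Its argument "rows" is a list of rows, each a list of 3 entries, a list of its own where there are three numbers: the turn, a rotation vector about the world's x, y, z in degrees, then the shift along the world's x, y, z in units of 25 mm (1.0 is 25 mm), then the closure, from 0 (fully open) to 1 (shut). In form: [[[ax, ay, az], [x, y, z], fingers], ...]. A call has exactly 10 rows; each row is the pose to reach, as a shift and turn from the pose measured when the call began; what a row does not reach only later rows make up. A row lasts 1/12 s, in which the tool goes at most 41.7 mm and 7.16 degrees, less where a joint would pass 70% of its speed; a pose out of reach is approached as far as the arm can. A call with a gripper value outside its range is refused whole. The fingers move at their own pace and stop on an object; the grip force is fixed at half the most. Time passes only in rows, so rows that repeat a pose let the fingers close, or fill a call up. It gives the time, the measured TCP pose, the force and the opening at its end, in the units of the state.
- r.get_obs(): the state, without advancing time (a new reading comes with each control period).
- r.grab_frame(name): name is "side" or "top"; returns the picture (400x640x3 uint8, red, green, blue); there is no depth.
- r.camera_model(name): a dict with "intrinsics" (3x3 intrinsics, pixels), "R" (3x3) and "t" (3): a world point X has camera coordinates R X + t. Camera axes: x right, y down, z forward; pixel columns grow to the right and rows downward; lengths in m; the calibration is good to about 2 mm. A picture is of the moment at which its call begins. camera_model takes no time and is no camera call.
- r.finish_job(): hands the job in, once; it reports no verdict.
The state is a dict: "time": time; "joints": joint angles; "joint_vel": joint speeds; "tau": joint torques, N m; "tool_pos": TCP position; "orientation": TCP orientation; "force": force on the tool from outside, world axes, zero at the start; "moment": the same for the moment, N m; "grip_width": opening from 0.0 (shut) to 1.0 (fully open).
Only numpy, scipy, OpenCV 4.12 (cv2) and the standard library are available. Lean on these libraries where they do the work, as an engineer would, in place of code of your own. Each camera call takes 0.05 s, during which the arm holds its last target.

## Working session

There is one attempt and no reset: what is moved stays moved. The work goes in short steps, Python scripts to look and compute and a tool call to move; the robot and the scene stay as the last step left them, time stands still between calls to the robot, and variables do not carry over. Pictures are saved under pics/ and viewed, and the job is handed in when it is done.

Besides the shell and the picture viewer there is one more tool, called after "Call:" as name(argument=value, ...), one argument or row to a line, values as JSON. arm_command: Moves the arm, as the interface text tells. Its arguments: {"type":"object","properties":{"rows":{"type":"array","items":{"type":"array"}}},"required":["rows"]}

```bash
ls; mkdir -p pics; python3 - <<'E'
from plant import r
import cv2
o=r.get_obs();print({k:o[k] for k in('time','tool_pos','orientation','force','grip_width')})
for n in("side","top"):
    cv2.imwrite(f"pics/{n}0.png",r.grab_frame(n)[:,:,::-1])
    m=r.camera_model(n);print(n,m)
E
```

```text
pics
{'time': 0.0, 'tool_pos': array([ 0.15686881, -0.60485586,  0.40390578]), 'orientation': array([-0.70133377, -0.08999467,  0.7015083 , -0.08898319]), 'force': array([ 0.15248582, -0.50502872, -0.14602783]), 'grip_width': 1.0016083260000457}
side {'intrinsics': array([[467.5063664 ,   0.        , 321.20502893],
       [  0.        , 467.5063664 , 194.79272434],
       [  0.        ,   0.        ,   1.        ]]), 'R': array([[-0.7518539 , -0.65930259,  0.00598302],
       [-0.40950367,  0.4598384 , -0.78794378],
       [ 0.51674215, -0.59486867, -0.61571813]]), 't': array([0.42700572, 0.28995573, 1.39302274])}
top {'intrinsics': array([[427.76276671,   0.        , 317.9899618 ],
       [  0.        , 427.76276671, 199.01263301],
       [  0.        ,   0.        ,   1.        ]]), 'R': array([[ 0.01519134, -0.99959167,  0.02420157],
       [-0.98667213, -0.01890802, -0.16161867],
       [ 0.16201028, -0.02142381, -0.98655648]]), 't': array([0.01136727, 0.51902148, 1.22237678])}
```

View pics/side0.png

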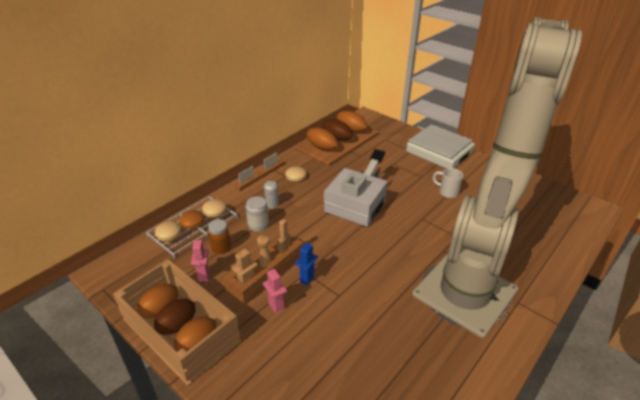

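View pics/top0.png

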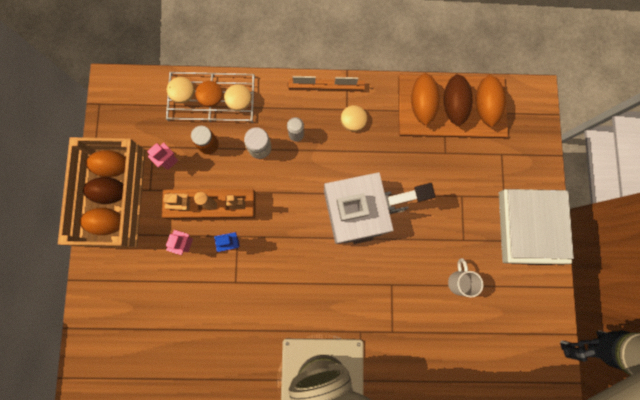

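```bash
python3 - <<'E'
import cv2,numpy as np
a=cv2.imread("pics/side0.png");b=cv2.imread("pics/top0.png")
c1=cv2.resize(a[205:315,180:330],(600,440),interpolation=cv2.INTER_CUBIC)
cv2.imwrite("pics/c1.png",c1)
cv2.imwrite("pics/c2.png",cv2.resize(b[175:235,150:270],(800,400),interpolation=cv2.INTER_CUBIC))
cv2.imwrite("pics/c3.png",cv2.resize(b[160:260,310:450],(784,560),interpolation=cv2.INTER_CUBIC))
cv2.imwrite("pics/c4.png",cv2.resize(a[140:230,310:400],(540,540),interpolation=cv2.INTER_CUBIC))
E
```

```text
(no output)
```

View pics/c1.png

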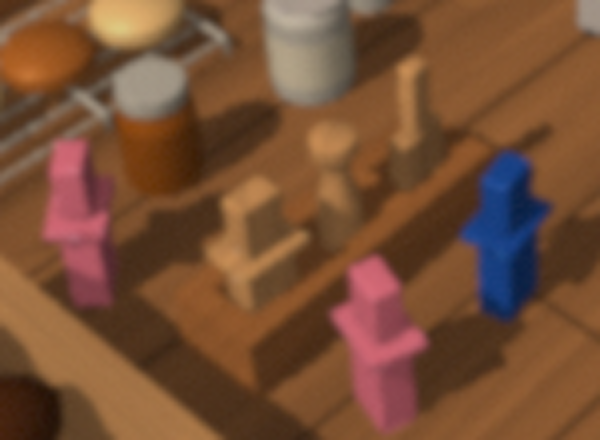

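View pics/c2.png

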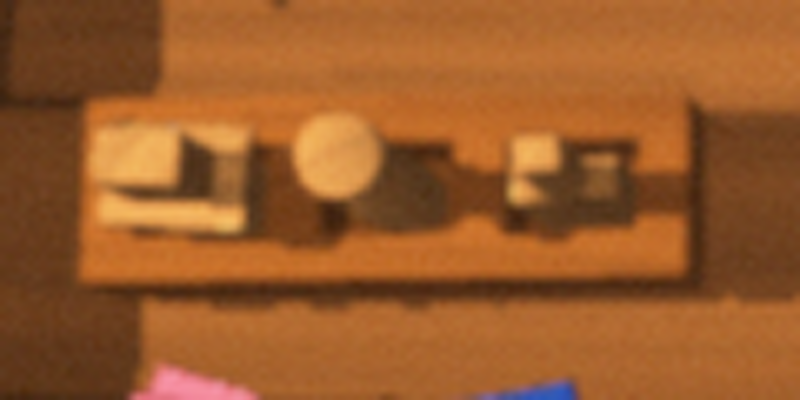

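View pics/c3.png

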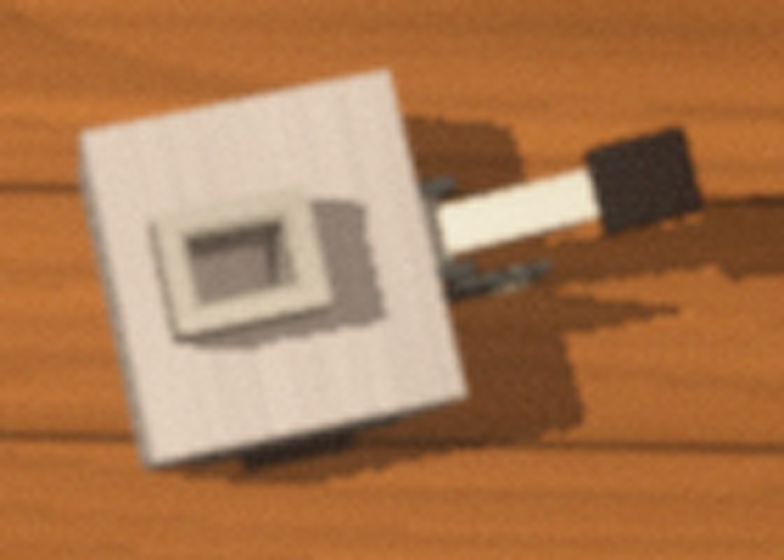

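View pics/c4.png

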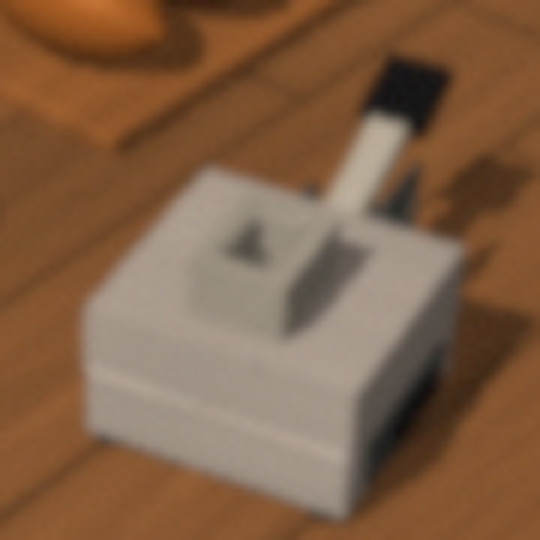

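```bash
cat > h.py <<'E'
import numpy as np,cv2
from scipy.optimize import least_squares
from plant import r
CM={n:r.camera_model(n) for n in("side","top")}
def proj(n,X):
    m=CM[n];c=np.asarray(X)@np.array(m['R']).T+m['t'];p=c@np.array(m['intrinsics']).T
    return p[...,:2]/p[...,2:]
def T(p,X):
    X=np.asarray(X,float);c,s=np.cos(p[2]),np.sin(p[2])
    return np.stack([p[0]+c*X[:,0]-s*X[:,1],p[1]+s*X[:,0]+c*X[:,1],X[:,2]],1)
def rect(w,d,z,cx=0,cy=0): # TL TR BR BL in top image
    return [(cx+w/2,cy+d/2,z),(cx+w/2,cy-d/2,z),(cx-w/2,cy-d/2,z),(cx-w/2,cy+d/2,z)]
def uncrop(pts,s,ox,oy): return (np.array(pts,float)+.5)/s-.5+[ox,oy]
def fit(data,p0):
    f=lambda p:np.concatenate([(proj(n,T(p,X))-q).ravel() for n,X,q in data])
    s=least_squares(f,p0,loss='soft_l1');print(s.x.round(4),np.abs(s.fun).mean());
    for n,X,q in data: print(n,(proj(n,T(s.x,X))-q).round(1).tolist())
    return s.x
E
cat > m1.py <<'E'
from h import *
top=lambda p:uncrop(p,5.6,310,160); sd=lambda p:uncrop(p,6,310,140)
H=rect(.17,.16,.1);C=rect(.06,.076,.14,0,.02)
mill=fit([("top",H,top([(82,133),(388,70),(467,397),(148,465)])),("top",C,top([(150,218),(305,190),(332,303),(178,338)])),
 ("side",[H[0],H[1],H[2],H[3]],sd([(85,300),(210,168),(462,243),(360,398)]))],[.5,-.1,.2])
t2=lambda p:uncrop(p,800/120,150,175); s2=lambda p:uncrop(p,4,180,205)
rack=fit([("top",rect(.08,.26,.06),t2([(85,98),(690,98),(688,278),(80,282)]))],[.5,.3,0])
P=rect(.044,.06,.098);G=rect(.024,.036,.148)
pu=fit([("top",P,t2([(95,125),(250,122),(246,233),(98,230)])),("top",G,t2([(90,127),(183,123),(182,186),(93,189)]))],[.5,.4,0])
print("pocket",T(rack,[(0,.08,0)]),"chute",T(mill,[(0,.02,.14)]),"pad",T(mill,[(0,-.195,.088)]))
np.savez("poses.npz",mill=mill,rack=rack,pu=pu)
for n in("top","side"):
    im=cv2.imread(f"pics/{n}0.png");im=cv2.resize(im,None,fx=4,fy=4,interpolation=cv2.INTER_CUBIC)
    for p,X,c in((mill,H,(0,255,0)),(mill,C,(0,255,0)),(rack,rect(.08,.26,.06),(255,255,0)),(rack,rect(.08,.26,.0),(255,255,0)),(pu,P,(255,0,255)),(pu,G,(0,0,255))):
        q=((proj(n,T(p,X))+.5)*4-.5).round().astype(int);cv2.polylines(im,[q],True,c,1)
    if n=="top": cv2.imwrite("pics/o1.png",im[620:1000,600:1400]);cv2.imwrite("pics/o1m.png",im[620:1060,1240:1840])
    else: cv2.imwrite("pics/o2.png",im[820:1260,720:1320]);cv2.imwrite("pics/o2m.png",im[560:920,1240:1640])
E
python3 m1.py
```

```text
[ 0.4889 -0.0923  0.2236] 0.35786565670347176
top [[-0.0, 0.2], [0.0, 0.4], [-0.2, 0.1], [1.0, -0.2]]
top [[0.5, -0.1], [-0.1, -0.6], [0.0, 0.5], [0.2, -0.1]]
side [[-0.2, 1.3], [-0.6, 0.2], [0.3, 0.8], [-0.9, 0.0]]
[0.4984 0.3397 0.0238] 0.19288161614067434
top [[0.6, 0.2], [-0.2, -0.2], [-0.3, 0.1], [-0.1, -0.0]]
[0.4962 0.4198 0.0431] 0.35945009234793623
top [[1.2, 0.2], [-0.4, 0.2], [-0.2, -1.0], [0.3, -0.0]]
top [[0.3, 0.2], [-0.1, 0.5], [-0.2, -0.1], [-0.4, -0.2]]
pocket [[0.49653227 0.41971338 0.        ]] chute [[ 0.48441589 -0.07276242  0.14      ]] pad [[ 0.53209001 -0.28241017  0.088     ]]
```

View pics/o1.png

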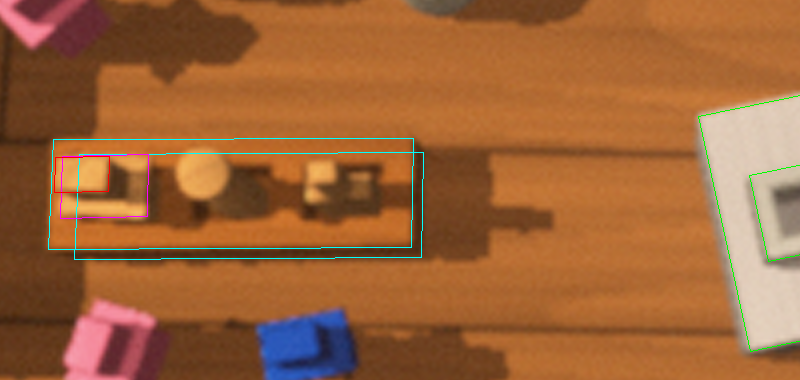

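View pics/o2.png

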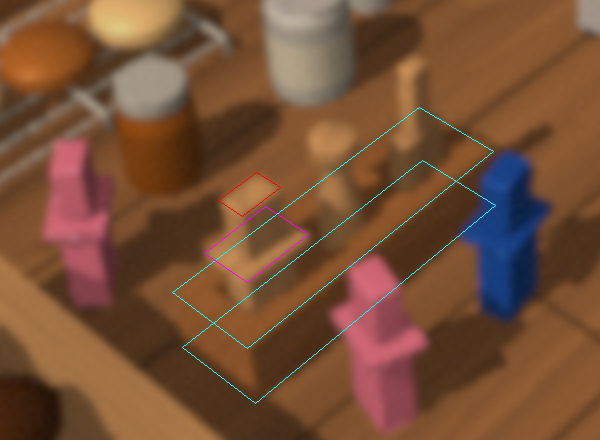

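View pics/o1m.png

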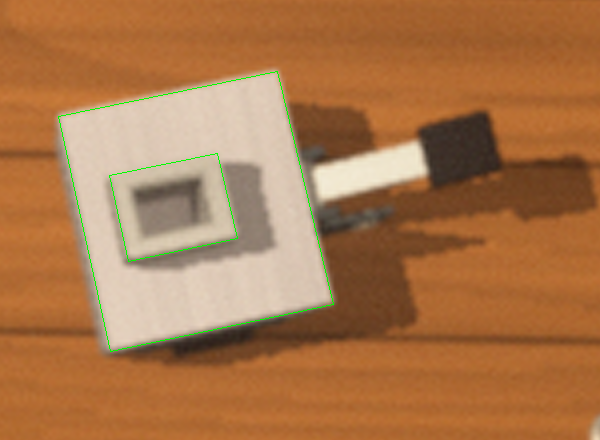

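View pics/o2m.png

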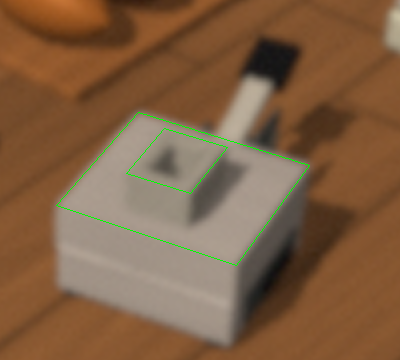

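```bash
python3 - <<'E'
from h import *
from scipy.spatial.transform import Rotation as R
o=r.get_obs();M=R.from_quat(o['orientation']).as_matrix();print(M.round(3))
p=np.load('poses.npz')['pu']
print("tooly heading deg",np.degrees(np.arctan2(M[1,1],M[0,1])))
tgt=np.array([.4962,.4198,.34])
print((tgt-o['tool_pos'])/.025, o['joints'])
E
```

```text
[[-0.     0.251 -0.968]
 [ 0.001 -0.968 -0.251]
 [-1.    -0.001  0.   ]]
tooly heading deg -75.45688221103026
[13.57179672 40.98644244 -2.5604673 ] [ 1.29441049  0.33277922 -0.06472077  1.46086177  0.0216097   1.34988985
 -0.08850159]
```

Call:
arm_command(
  rows=[
    [[0, 0, 6], [1.3, 0.95, 0], 0],
    [[0, 0, 12], [2.6, 1.9, 0], 0],
    [[0, 0, 18], [3.9, 2.85, 0], 0],
    [[0, 0, 24], [5.2, 3.8, 0], 0],
    [[0, 0, 30], [6.5, 4.75, 0], 0],
    [[0, 0, 36], [7.8, 5.7, 0], 0],
    [[0, 0, 42], [9.1, 6.65, 0], 0],
    [[0, 0, 48], [10.4, 7.6, 0], 0],
    [[0, 0, 54], [11.7, 8.55, 0], 0],
    [[0, 0, 60], [13, 9.5, 0], 0],
  ],
)

```text
time: 0.93
tool_pos: [0.4831, -0.366, 0.4038]
orientation: [-0.561, -0.43, 0.562, -0.429]
force: [0.5, -1.0, -0.5]
grip_width: 0.999
```

Call:
arm_command(
  rows=[
    [[0, 0, 1.7], [0.05, 1.6, 0], 0],
    [[0, 0, 3.4], [0.1, 3.2, 0], 0],
    [[0, 0, 5.1], [0.15, 4.8, 0], 0],
    [[0, 0, 6.8], [0.2, 6.4, 0], 0],
    [[0, 0, 8.5], [0.25, 8.0, 0], 0],
    [[0, 0, 10.2], [0.3, 9.6, 0], 0],
    [[0, 0, 12], [0.35, 11.2, 0], 0],
    [[0, 0, 14], [0.4, 12.8, 0], 0],
    [[0, 0, 16], [0.45, 14.4, 0], 0],
    [[0, 0, 17], [0.5, 16, 0], 0],
  ],
)

```text
time: 1.77
tool_pos: [0.495, 0.0359, 0.4038]
orientation: [0.491, 0.509, -0.492, 0.508]
force: [0.9, -0.8, -0.5]
grip_width: 1.0
```

Call:
arm_command(
  rows=[
    [[0, 0, 0], [0, 1.6, 0], 0],
    [[0, 0, 0], [0, 3.2, 0], 0],
    [[0, 0, 0], [0, 4.8, 0], 0],
    [[0, 0, 0], [0, 6.4, -0.2], 0],
    [[0, 0, 0], [0, 8.0, -0.5], 0],
    [[0, 0, 0], [0, 9.6, -0.8], 0],
    [[0, 0, 0], [0, 11.2, -1.1], 0],
    [[0, 0, 0], [0, 12.8, -1.4], 0],
    [[0, 0, 0], [0, 14.4, -1.7], 0],
    [[0, 0, 0], [0, 15.5, -2.0], 0],
  ],
)

```text
time: 2.6
tool_pos: [0.4938, 0.4269, 0.3526]
orientation: [0.49, 0.51, -0.492, 0.508]
force: [0.1, 0.4, 0.7]
grip_width: 0.998
```

```bash
cat > st.py <<'E'
from h import *
from scipy.spatial.transform import Rotation as R
import sys
def st(tgt=None,yaw=None):
    o=r.get_obs();M=R.from_quat(o['orientation']).as_matrix()
    h=np.degrees(np.arctan2(M[1,1],M[0,1]))
    print("t",round(o['time'],2),"pos",o['tool_pos'].round(4),"head",h.round(2),"tilt",np.degrees(np.arccos(-M[2,0])).round(2),"toolx",M[:,0].round(4),"F",o['force'].round(1),"w",round(o['grip_width'],3))
    if tgt is not None: print("units",((np.array(tgt)-o['tool_pos'])/.025).round(3))
    if yaw is not None: print("dyaw",round(yaw-h,2))
    return o
E
python3 - <<'E'
from st import *
st([.4962,.4198,.281],1.7)
E
```

```text
t 2.6 pos [0.4938 0.4269 0.3526] head 2.05 tilt 0.18 toolx [-0.0031  0.     -1.    ] F [0.1 0.4 0.7] w 0.998
units [ 0.098 -0.282 -2.864]
dyaw -0.35
```

```bash
python3 - <<'E'
from h import *
def back(n,px,z):
    m=CM[n];d=np.linalg.inv(m['R'])@np.linalg.inv(m['intrinsics'])@np.array([*px,1]);c=-np.array(m['R']).T@m['t'];return c+d*(z-c[2])/d[2]
for px in [(178,240),(168,236),(190,236)]: print(back("top",px,.138),back("top",px,.088))
cv2.imwrite("pics/t1.png",cv2.resize(r.grab_frame("top")[150:270,110:270,::-1],(800,600),interpolation=cv2.INTER_CUBIC))
cv2.imwrite("pics/s1.png",cv2.resize(r.grab_frame("side")[150:320,160:350,::-1],(670,600),interpolation=cv2.INTER_CUBIC))
E
```

```text
[0.38515329 0.39385926 0.138     ] [0.38824736 0.40890395 0.088     ]
[0.39534444 0.42105461 0.138     ] [0.398881   0.43728012 0.088     ]
[0.3963378  0.36277216 0.138     ] [0.3999175  0.37646706 0.088     ]
```

View pics/s1.png

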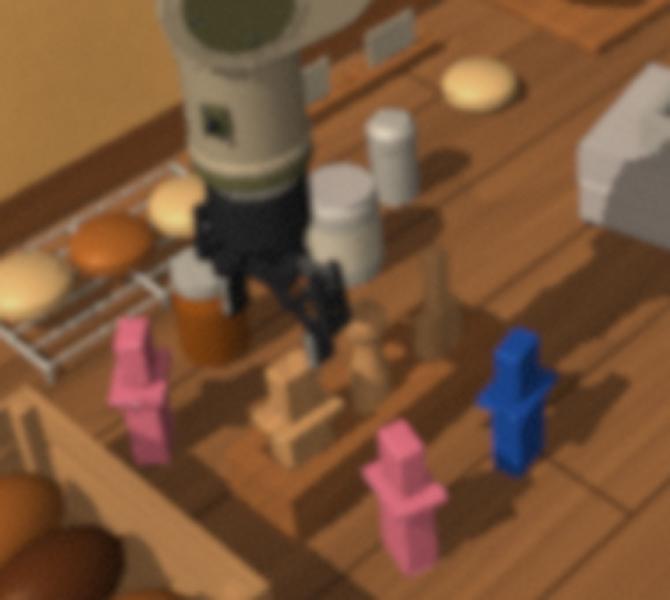

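The gripper is over the rack, with its jaws spanning the beech pusher at (290,395) in this crop. The pink and blue look-alikes at (405,500) and (515,400) stand clear. I'll descend now.

Call:
arm_command(
  rows=[
    [[0, 0, 0], [0.1, -0.28, 0], 0],
    [[0, 0, 0], [0.1, -0.28, -0.4], 0],
    [[0, 0, 0], [0.1, -0.28, -0.9], 0],
    [[0, 0, 0], [0.1, -0.28, -1.4], 0],
    [[0, 0, 0], [0.1, -0.28, -1.9], 0],
    [[0, 0, 0], [0.1, -0.28, -2.3], 0],
    [[0, 0, 0], [0.1, -0.28, -2.6], 0],
    [[0, 0, 0], [0.1, -0.28, -2.85], 0],
    [[0, 0, 0], [0.1, -0.28, -2.85], 0],
    [[0, 0, 0], [0.1, -0.28, -2.85], 0],
  ],
)

```text
time: 3.53
tool_pos: [0.4947, 0.4211, 0.2801]
orientation: [0.488, 0.512, -0.491, 0.508]
force: [-0.7, 0.3, 0.4]
grip_width: 1.0
```

```bash
python3 - <<'E'
from st import *
st([.4962,.4198,.281],1.7)
cv2.imwrite("pics/s2.png",cv2.resize(r.grab_frame("side")[150:320,160:350,::-1],(670,600),interpolation=cv2.INTER_CUBIC))
E
```

```text
t 3.53 pos [0.4947 0.4211 0.2801] head 2.32 tilt 0.36 toolx [-6.3e-03  4.0e-04 -1.0e+00] F [-0.7  0.3  0.4] w 1.0
units [ 0.059 -0.051  0.037]
dyaw -0.62
```

View pics/s2.png

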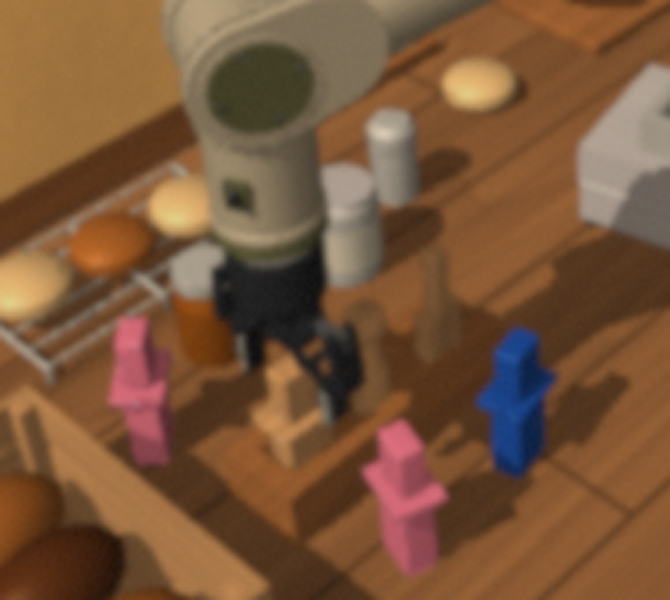

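Call:
arm_command(
  rows=[
    [[0, -0.35, -0.6], [0.06, -0.05, 0.03], 0],
    [[0, -0.35, -0.6], [0.06, -0.05, 0.03], 0.3],
    [[0, -0.35, -0.6], [0.06, -0.05, 0.03], 1],
    [[0, -0.35, -0.6], [0.06, -0.05, 0.03], 1],
    [[0, -0.35, -0.6], [0.06, -0.05, 0.03], 1],
    [[0, -0.35, -0.6], [0.06, -0.05, 0.03], 1],
    [[0, -0.35, -0.6], [0.06, -0.05, 0.03], 1],
    [[0, -0.35, -0.6], [0.06, -0.05, 0.03], 1],
    [[0, -0.35, -0.6], [0.06, -0.05, 0.03], 1],
    [[0, -0.35, -0.6], [0.06, -0.05, 0.03], 1],
  ],
)

```text
time: 4.42
tool_pos: [0.4963, 0.42, 0.2815]
orientation: [0.493, 0.508, -0.492, 0.507]
force: [0.3, -0.9, 2.8]
grip_width: 0.27
```

```bash
python3 - <<'E'
from st import *
st([.4962,.4198,.281],1.7)
cv2.imwrite("pics/s3.png",cv2.resize(r.grab_frame("side")[200:300,180:330,::-1],(750,500),interpolation=cv2.INTER_CUBIC))
E
```

```text
t 4.42 pos [0.4963 0.42   0.2815] head 1.72 tilt 0.07 toolx [ 6.0e-04  1.1e-03 -1.0e+00] F [ 0.3 -0.9  2.8] w 0.27
units [-0.006 -0.009 -0.019]
dyaw -0.02
```

View pics/s3.png

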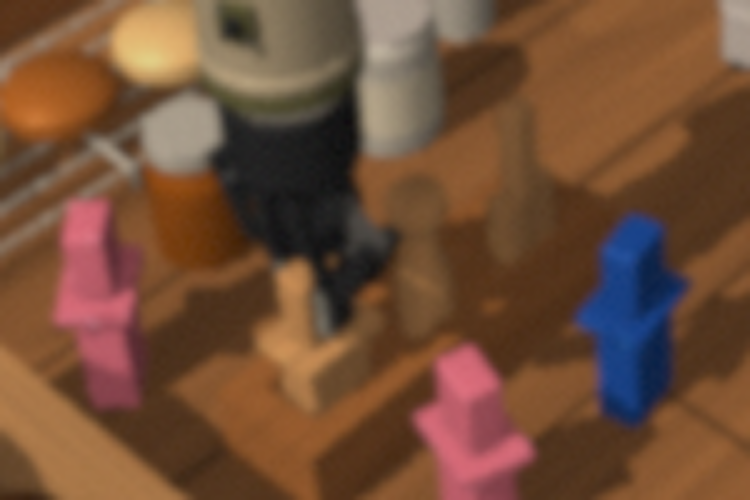

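Call:
arm_command(
  rows=[
    [[0, 0, 0], [0, 0, 0.3], 1],
    [[0, 0, 0], [0, 0, 0.8], 1],
    [[0, 0, 0], [0, 0, 1.5], 1],
    [[0, 0, 0], [0, 0, 2.3], 1],
    [[0, 0, 0], [0, 0, 3.1], 1],
    [[0, 0, 0], [0, 0, 3.9], 1],
    [[0, 0, 0], [0, 0, 4.8], 1],
    [[0, 0, 0], [0, 0, 5.7], 1],
    [[0, 0, 0], [0, 0, 6.4], 1],
    [[0, 0, 0], [0, 0, 6.8], 1],
  ],
)

```text
time: 5.3
tool_pos: [0.496, 0.4203, 0.455]
orientation: [0.494, 0.508, -0.491, 0.507]
force: [0.0, 0.5, -1.5]
grip_width: 0.271
```

```bash
python3 - <<'E'
from st import *
st([.4844,-.0728,.451],12.8)
cv2.imwrite("pics/s4.png",cv2.resize(r.grab_frame("side")[140:300,160:350,::-1],(712,600),interpolation=cv2.INTER_CUBIC))
E
```

```text
t 5.3 pos [0.496  0.4203 0.455 ] head 1.73 tilt 0.26 toolx [ 0.0029  0.0034 -1.    ] F [ 0.   0.5 -1.5] w 0.271
units [ -0.462 -19.723  -0.16 ]
dyaw 11.07
```

View pics/s4.png

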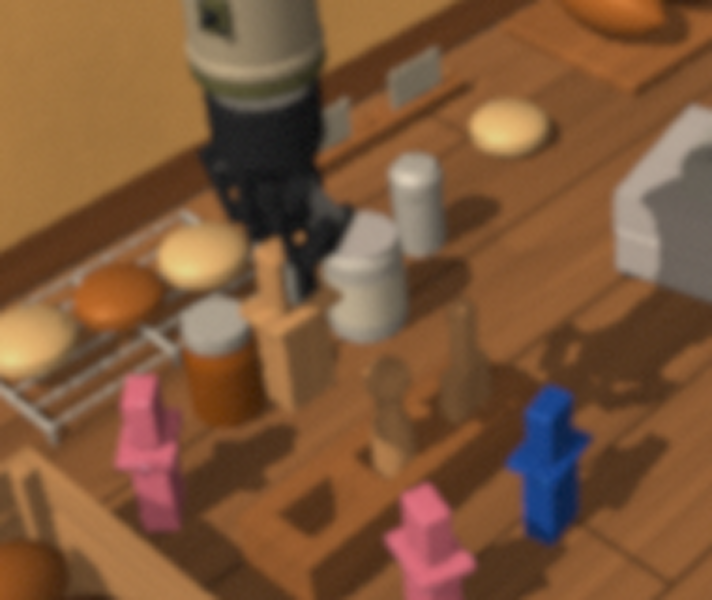

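Call:
arm_command(
  rows=[
    [[0, 0, 0.5], [0, -0.6, 0], 1],
    [[0, 0, 1.5], [0, -1.6, 0], 1],
    [[0, 0, 2.5], [0, -2.8, 0], 1],
    [[0, 0, 3.5], [0, -4.1, 0], 1],
    [[0, 0, 4.5], [0, -5.4, 0], 1],
    [[0, 0, 5.5], [0, -6.7, 0], 1],
    [[0, 0, 6.5], [-0.1, -8, 0], 1],
    [[0, 0, 7.5], [-0.1, -9.3, 0], 1],
    [[0, 0, 8.5], [-0.2, -10.6, 0], 1],
    [[0, 0, 9.5], [-0.2, -11.9, 0], 1],
  ],
)

```text
time: 6.18
tool_pos: [0.4902, 0.1214, 0.4553]
orientation: [0.45, 0.547, -0.447, 0.546]
force: [0.7, 0.0, -1.9]
grip_width: 0.272
```

```bash
python3 - <<'E'
from st import *
st([.4844,-.0728,.451],12.8)
E
```

```text
t 6.18 pos [0.4902 0.1214 0.4553] head 11.28 tilt 0.29 toolx [ 0.0024  0.0045 -1.    ] F [ 0.7  0.  -1.9] w 0.272
units [-0.234 -7.767 -0.174]
dyaw 1.52
```

Call:
arm_command(
  rows=[
    [[0, 0, 0.5], [0, -1.0, 0], 1],
    [[0, 0, 1], [-0.1, -2, 0], 1],
    [[-0.1, 0, 1.5], [-0.2, -3, 0], 1],
    [[-0.25, 0.15, 1.5], [-0.23, -4, 0], 1],
    [[-0.25, 0.15, 1.5], [-0.23, -5, 0], 1],
    [[-0.25, 0.15, 1.5], [-0.23, -6, 0], 1],
    [[-0.25, 0.15, 1.5], [-0.23, -6.8, 0], 1],
    [[-0.25, 0.15, 1.5], [-0.23, -7.4, 0], 1],
    [[-0.25, 0.15, 1.5], [-0.23, -7.77, 0], 1],
    [[-0.25, 0.15, 1.5], [-0.23, -7.77, 0], 1],
  ],
)

```text
time: 7.02
tool_pos: [0.4842, -0.0748, 0.4548]
orientation: [0.442, 0.552, -0.442, 0.552]
force: [-0.3, -0.1, -1.3]
grip_width: 0.277
```

```bash
python3 - <<'E'
from st import *
st([.4844,-.0728,.451],12.8)
a=r.grab_frame("side")[...,::-1];b=r.grab_frame("top")[...,::-1]
cv2.imwrite("pics/s5f.png",a);cv2.imwrite("pics/t5f.png",b)
cv2.imwrite("pics/s5.png",cv2.resize(a[110:230,300:420],(600,600),interpolation=cv2.INTER_CUBIC))
cv2.imwrite("pics/t5.png",cv2.resize(b[160:260,290:420],(780,600),interpolation=cv2.INTER_CUBIC))
E
```

```text
t 7.02 pos [ 0.4842 -0.0748  0.4548] head 12.61 tilt 0.08 toolx [-0.0013  0.     -1.    ] F [-0.3 -0.1 -1.3] w 0.277
units [ 0.006  0.08  -0.15 ]
dyaw 0.19
```

View pics/s5.png

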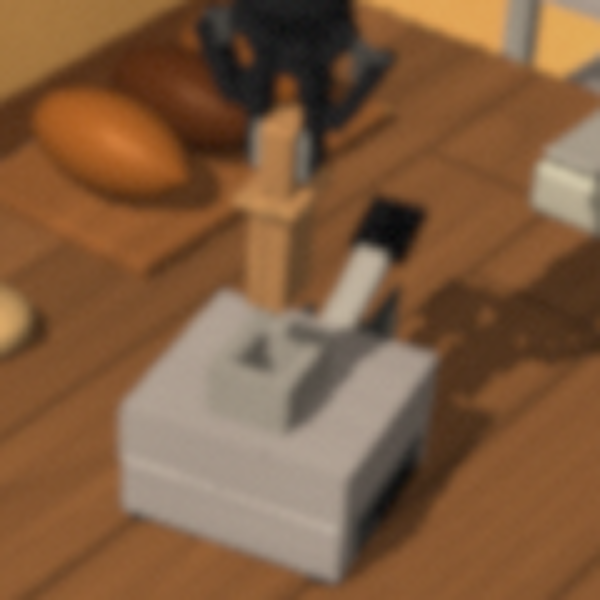

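View pics/t5.png

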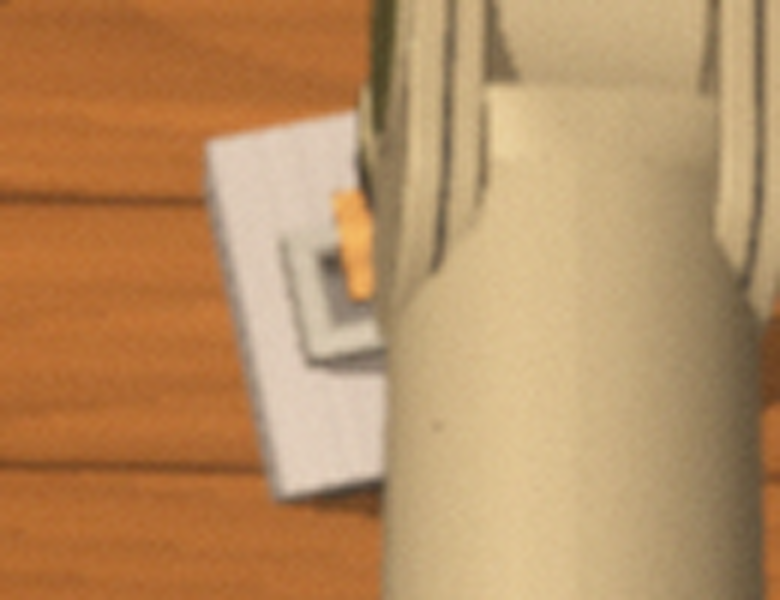

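```bash
cat > ov.py <<'E'
from st import *
def draw(im,n,foot,yaw,S,ox,oy,w,h,out,mill=None):
    c=cv2.resize(im[oy:oy+h,ox:ox+w],None,fx=S,fy=S,interpolation=cv2.INTER_CUBIC)
    def pl(p,X,col):
        q=((proj(n,T(p,X))-[ox,oy]+.5)*S-.5)
        cv2.polylines(c,[(q*8).round().astype(int)],True,col,1,cv2.LINE_AA,3)
    p=[foot[0],foot[1],yaw]
    for w_,d,z in((.028,.044,0),(.044,.06,.08),(.044,.06,.088),(.024,.036,.138)): pl(p,rect(w_,d,foot[2]+z),(255,0,255))
    if mill is not None:
        for X in(rect(.17,.16,.1),rect(.06,.076,.14,0,.02),rect(.032,.048,.14,0,.02)): pl(mill,X,(0,255,0))
    cv2.imwrite(out,c)
E
python3 - <<'E'
from ov import *
a=cv2.imread("pics/s5f.png");mill=np.load('poses.npz')['mill']
draw(a,"side",(.4842,-.0748,.1833),np.radians(12.6),7,315,115,85,85,"pics/ov5.png",mill)
E
```

```text
(no output)
```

View pics/ov5.png

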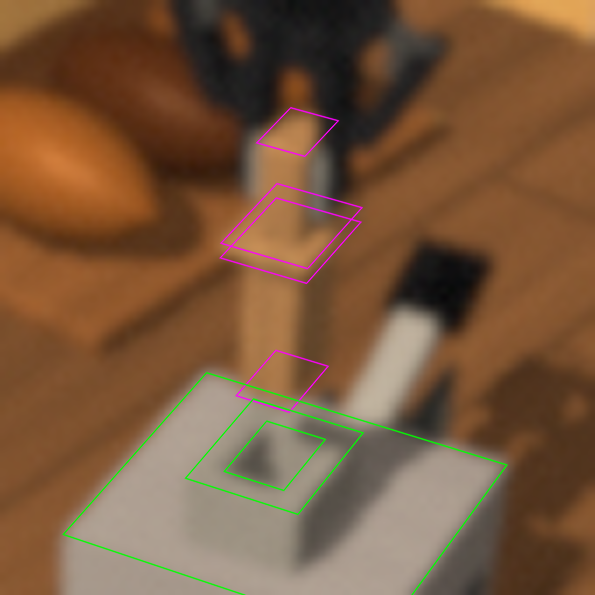

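```bash
python3 - <<'E'
from ov import *
a=cv2.imread("pics/s5f.png");mill=np.load('poses.npz')['mill']
c=cv2.resize(a[122:180,335:380],None,fx=12,fy=12,interpolation=cv2.INTER_CUBIC);c=cv2.convertScaleAbs(c,alpha=1.8)
cv2.imwrite("pics/z5.png",c[:600])
draw(cv2.convertScaleAbs(a,alpha=1.8),"side",(.4842,-.0748,.1833),np.radians(12.6),12,335,122,45,50,"pics/z5o.png",mill)
E
```

```text
(no output)
```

View pics/z5.png

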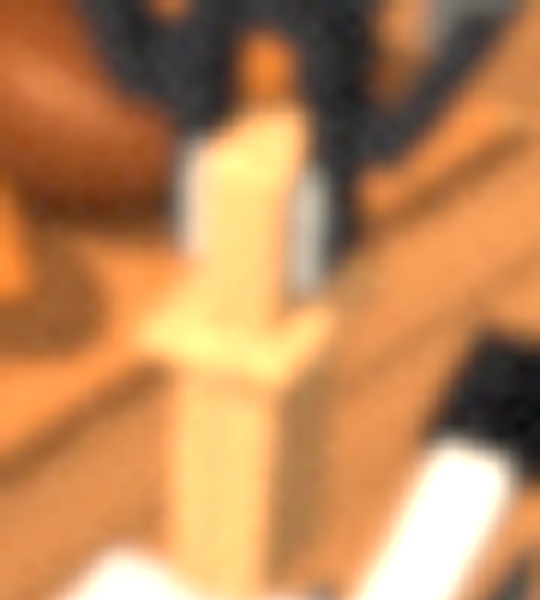

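View pics/z5o.png

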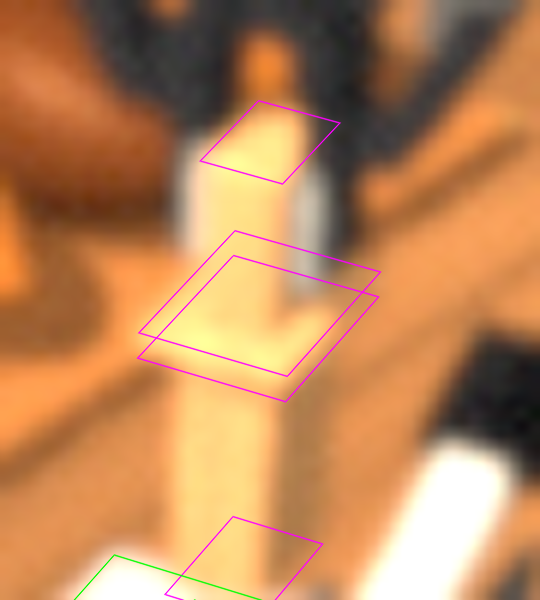

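Call:
arm_command(
  rows=[
    [[0, -0.07, 0.2], [0, 0.08, 0], 1],
    [[0, -0.07, 0.2], [0, 0.08, -0.2], 1],
    [[0, -0.07, 0.2], [0, 0.08, -0.5], 1],
    [[0, -0.07, 0.2], [0, 0.08, -0.8], 1],
    [[0, -0.07, 0.2], [0, 0.08, -1.1], 1],
    [[0, -0.07, 0.2], [0, 0.08, -1.3], 1],
    [[0, -0.07, 0.2], [0, 0.08, -1.45], 1],
    [[0, -0.07, 0.2], [0, 0.08, -1.5], 1],
    [[0, -0.07, 0.2], [0, 0.08, -1.5], 1],
    [[0, -0.07, 0.2], [0, 0.08, -1.5], 1],
  ],
)

```text
time: 7.95
tool_pos: [0.4846, -0.0701, 0.4178]
orientation: [0.441, 0.553, -0.44, 0.554]
force: [-0.4, 0.2, -1.2]
grip_width: 0.275
```

```bash
python3 - <<'E'
from ov import *
o=st([.4844,-.0728,.415],12.8)
a=r.grab_frame("side")[...,::-1].copy();mill=np.load('poses.npz')['mill']
b=r.grab_frame("top")[...,::-1]
cv2.imwrite("pics/s6f.png",a);cv2.imwrite("pics/t6f.png",b)
z=o['tool_pos'][2]-.2715
draw(cv2.convertScaleAbs(a,alpha=1.5),"side",(o['tool_pos'][0],o['tool_pos'][1],z),np.radians(12.7),9,330,135,60,66,"pics/ov6.png",mill)
c=cv2.resize(a[135:201,330:390],None,fx=9,fy=9,interpolation=cv2.INTER_CUBIC);cv2.imwrite("pics/z6.png",cv2.convertScaleAbs(c,alpha=1.5))
E
```

```text
t 7.95 pos [ 0.4846 -0.0701  0.4178] head 13.0 tilt 0.06 toolx [ 9.e-04  7.e-04 -1.e+00] F [-0.4  0.2 -1.2] w 0.275
units [-0.006 -0.108 -0.113]
dyaw -0.2
```

View pics/ov6.png

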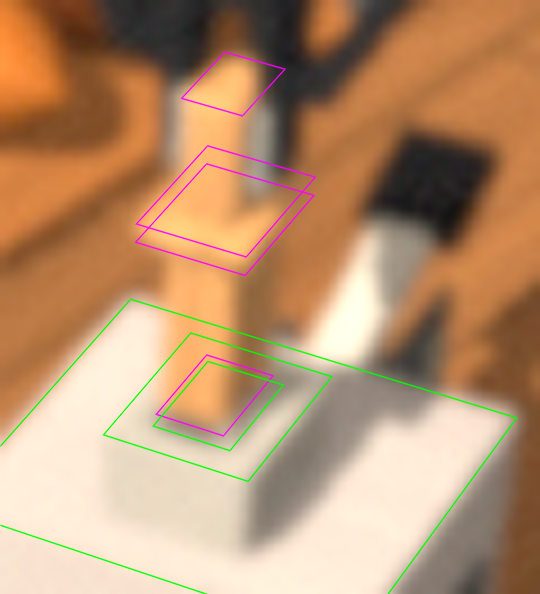

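View pics/z6.png

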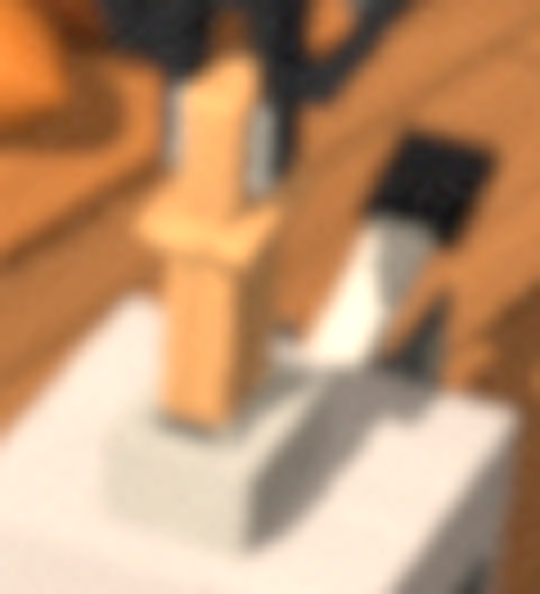

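Call:
arm_command(
  rows=[
    [[0, 0, -0.1], [0, -0.04, 0], 1],
    [[0, 0, -0.1], [0, -0.05, -0.05], 1],
    [[0, 0, -0.1], [0, -0.05, -0.12], 1],
    [[0, 0, -0.1], [0, -0.05, -0.2], 1],
    [[0, 0, -0.1], [0, -0.05, -0.28], 1],
    [[0, 0, -0.1], [0, -0.05, -0.36], 1],
    [[0, 0, -0.1], [0, -0.05, -0.42], 1],
    [[0, 0, -0.1], [0, -0.05, -0.48], 1],
    [[0, 0, -0.1], [0, -0.05, -0.48], 1],
    [[0, 0, -0.1], [0, -0.05, -0.48], 1],
  ],
)

```text
time: 8.88
tool_pos: [0.4846, -0.0713, 0.4059]
orientation: [0.441, 0.553, -0.44, 0.553]
force: [0.2, 0.1, -0.4]
grip_width: 0.268
```

```bash
python3 - <<'E'
from ov import *
o=st([.4842,-.0712,.385],12.8);print(o['moment'].round(2))
a=r.grab_frame("side")[...,::-1].copy();mill=np.load('poses.npz')['mill']
cv2.imwrite("pics/s7f.png",a)
c=cv2.resize(a[135:201,330:390],None,fx=9,fy=9,interpolation=cv2.INTER_CUBIC);cv2.imwrite("pics/z7.png",cv2.convertScaleAbs(c,alpha=1.5))
E
```

```text
t 8.88 pos [ 0.4846 -0.0713  0.4059] head 12.91 tilt 0.07 toolx [ 1.e-03  6.e-04 -1.e+00] F [ 0.2  0.1 -0.4] w 0.268
units [-0.014  0.006 -0.836]
dyaw -0.11
[-0.02 -0.01 -0.  ]
```

View pics/z7.png

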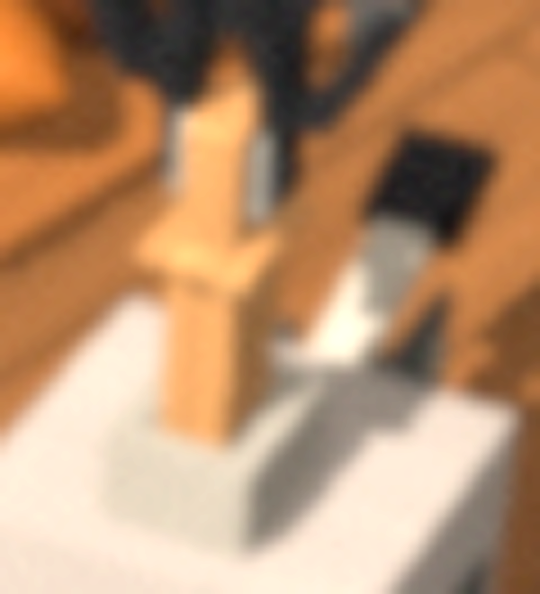

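Call:
arm_command(
  rows=[
    [[0, 0, 0], [0, 0, -0.06], 1],
    [[0, 0, 0], [0, 0, -0.12], 1],
    [[0, 0, 0], [0, 0, -0.18], 1],
    [[0, 0, 0], [0, 0, -0.24], 1],
    [[0, 0, 0], [0, 0, -0.3], 1],
    [[0, 0, 0], [0, 0, -0.36], 1],
    [[0, 0, 0], [0, 0, -0.42], 1],
    [[0, 0, 0], [0, 0, -0.48], 1],
    [[0, 0, 0], [0, 0, -0.5], 1],
    [[0, 0, 0], [0, 0, -0.5], 1],
  ],
)

```text
time: 9.77
tool_pos: [0.4846, -0.0713, 0.3933]
orientation: [0.441, 0.553, -0.44, 0.553]
force: [0.3, -0.5, -1.3]
grip_width: 0.275
```

```bash
python3 - <<'E'
from ov import *
o=st([.4842,-.0712,.3316],12.8);print(o['moment'].round(2))
a=r.grab_frame("side")[...,::-1].copy()
c=cv2.resize(a[135:201,330:390],None,fx=9,fy=9,interpolation=cv2.INTER_CUBIC);cv2.imwrite("pics/z8.png",cv2.convertScaleAbs(c,alpha=1.5))
E
```

```text
t 9.77 pos [ 0.4846 -0.0713  0.3933] head 12.91 tilt 0.07 toolx [ 1.e-03  6.e-04 -1.e+00] F [ 0.3 -0.5 -1.3] w 0.275
units [-0.014  0.005 -2.47 ]
dyaw -0.11
[-0.01  0.02 -0.05]
```

View pics/z8.png

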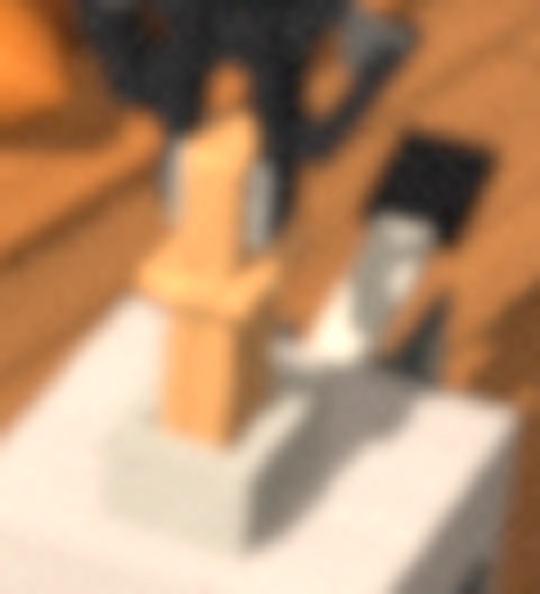

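The shaft is in the chute, about 18 mm down, with no contact force. I'll keep lowering it.

Call:
arm_command(
  rows=[
    [[0, 0, 0], [0, 0, -0.15], 1],
    [[0, 0, 0], [0, 0, -0.35], 1],
    [[0, 0, 0], [0, 0, -0.55], 1],
    [[0, 0, 0], [0, 0, -0.75], 1],
    [[0, 0, 0], [0, 0, -0.95], 1],
    [[0, 0, 0], [0, 0, -1.15], 1],
    [[0, 0, 0], [0, 0, -1.35], 1],
    [[0, 0, 0], [0, 0, -1.55], 1],
    [[0, 0, 0], [0, 0, -1.75], 1],
    [[0, 0, 0], [0, 0, -1.9], 1],
  ],
)

```text
time: 10.65
tool_pos: [0.4845, -0.0714, 0.3453]
orientation: [0.441, 0.553, -0.44, 0.553]
force: [0.6, -0.6, -0.9]
grip_width: 0.27
```

```bash
python3 - <<'E'
from ov import *
o=st([.4842,-.0712,.3316],12.8);print(o['moment'].round(2))
E
```

```text
t 10.65 pos [ 0.4845 -0.0714  0.3453] head 12.91 tilt 0.06 toolx [ 7.e-04  7.e-04 -1.e+00] F [ 0.6 -0.6 -0.9] w 0.27
units [-0.012  0.007 -0.547]
dyaw -0.11
[-0.01  0.04  0.04]
```

Call:
arm_command(
  rows=[
    [[0, 0, 0], [0, 0, -0.1], 1],
    [[0, 0, 0], [0, 0, -0.2], 1],
    [[0, 0, 0], [0, 0, -0.28], 1],
    [[0, 0, 0], [0, 0, -0.36], 1],
    [[0, 0, 0], [0, 0, -0.42], 1],
    [[0, 0, 0], [0, 0, -0.46], 1],
    [[0, 0, 0], [0, 0, -0.5], 1],
    [[0, 0, 0], [0, 0, -0.53], 1],
    [[0, 0, 0], [0, 0, -0.55], 1],
    [[0, 0, 0], [0, 0, -0.55], 1],
  ],
)

```text
time: 11.48
tool_pos: [0.4845, -0.0714, 0.3315]
orientation: [0.441, 0.553, -0.44, 0.553]
force: [0.5, -0.2, -1.1]
grip_width: 0.271
```

```bash
python3 - <<'E'
from ov import *
o=st([.4842,-.0712,.3316],12.8);print(o['moment'].round(2))
a=r.grab_frame("side")[...,::-1].copy()
c=cv2.resize(a[135:201,330:390],None,fx=9,fy=9,interpolation=cv2.INTER_CUBIC);cv2.imwrite("pics/z9.png",cv2.convertScaleAbs(c,alpha=1.5))
E
```

```text
t 11.48 pos [ 0.4845 -0.0714  0.3315] head 12.91 tilt 0.06 toolx [ 7.e-04  7.e-04 -1.e+00] F [ 0.5 -0.2 -1.1] w 0.271
units [-0.013  0.007  0.004]
dyaw -0.11
[-0.02 -0.01 -0.02]
```

View pics/z9.png

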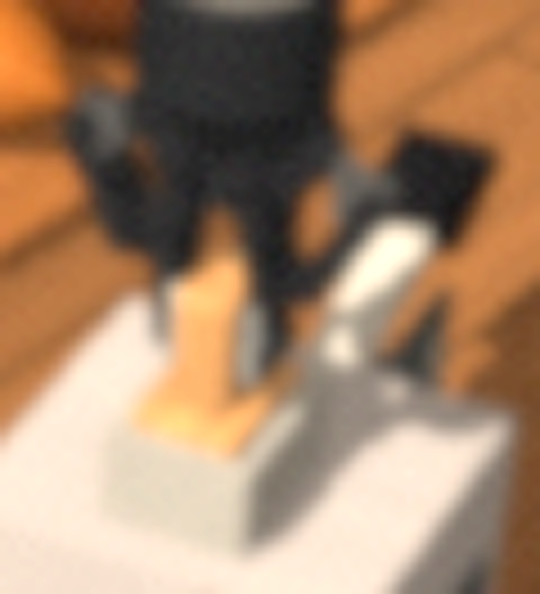

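Call:
arm_command(
  rows=[
    [[0, 0, 0], [0, 0, -0.02], 1],
    [[0, 0, 0], [0, 0, -0.04], 1],
    [[0, 0, 0], [0, 0, -0.05], 1],
    [[0, 0, 0], [0, 0, -0.06], 1],
    [[0, 0, 0], [0, 0, -0.06], 0.6],
    [[0, 0, 0], [0, 0, -0.06], 0],
    [[0, 0, 0], [0, 0, -0.06], 0],
    [[0, 0, 0], [0, 0, -0.06], 0],
    [[0, 0, 0], [0, 0, -0.06], 0],
    [[0, 0, 0], [0, 0, -0.06], 0],
  ],
)

```text
time: 12.37
tool_pos: [0.4845, -0.0713, 0.33]
orientation: [0.441, 0.553, -0.44, 0.553]
force: [0.1, 0.5, -0.2]
grip_width: 0.999
```

```bash
python3 - <<'E'
from ov import *
o=st([.4842,-.0712,.3316],12.8);print(o['moment'].round(2))
a=r.grab_frame("side")[...,::-1].copy()
c=cv2.resize(a[135:201,330:390],None,fx=9,fy=9,interpolation=cv2.INTER_CUBIC);cv2.imwrite("pics/z10.png",cv2.convertScaleAbs(c,alpha=1.5))
E
```

```text
t 12.37 pos [ 0.4845 -0.0713  0.33  ] head 12.91 tilt 0.06 toolx [ 7.e-04  8.e-04 -1.e+00] F [ 0.1  0.5 -0.2] w 0.999
units [-0.013  0.006  0.065]
dyaw -0.11
[-0.    0.05 -0.01]
```

View pics/z10.png

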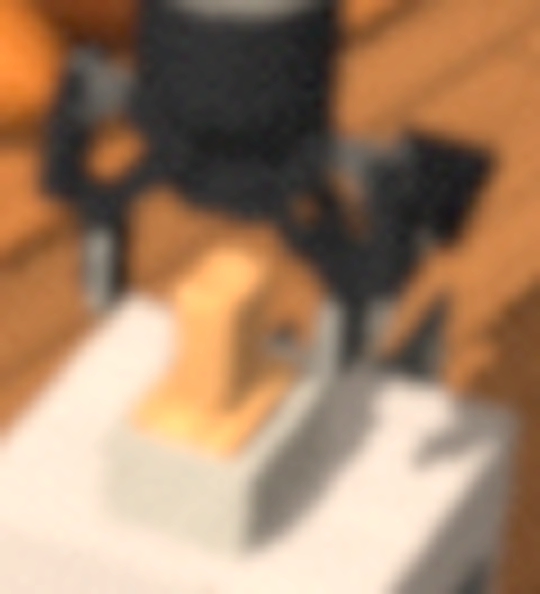

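Call:
arm_command(
  rows=[
    [[0, 0, 0], [0, 0, 0.3], 0],
    [[0, 0, 0], [0, 0, 0.8], 0],
    [[0, 0, 0], [0, 0, 1.5], 0],
    [[0, 0, 0], [0, 0, 2.3], 0],
    [[0, 0, 0], [0, 0, 3.1], 0],
    [[0, 0, 0], [0, 0, 3.5], 0],
    [[0, 0, 0], [0.2, -1, 3.5], 0],
    [[0, 0, 0], [0.5, -2, 3.5], 0.4],
    [[0, 0, 0], [0.8, -3.2, 3.5], 1],
    [[0, 0, 0], [1.1, -4.6, 3.5], 1],
  ],
)

```text
time: 13.25
tool_pos: [0.5124, -0.1865, 0.4178]
orientation: [0.44, 0.553, -0.44, 0.554]
force: [1.2, 0.0, -0.0]
grip_width: 0.606
```

```bash
python3 - <<'E'
from ov import *
o=st([.532,-.2824,.34],12.8)
a=r.grab_frame("side")[...,::-1].copy();cv2.imwrite("pics/s11f.png",a);mill=np.load('poses.npz')['mill']
c=T(mill,[(0,.02,0)])[0]
draw(cv2.convertScaleAbs(a,alpha=1.4),"side",(c[0],c[1],.06),mill[2],9,330,135,60,66,"pics/z11.png",mill)
E
```

```text
t 13.25 pos [ 0.5124 -0.1865  0.4178] head 13.03 tilt 0.07 toolx [ 1.2e-03  5.0e-04 -1.0e+00] F [ 1.2  0.  -0. ] w 0.606
units [ 0.785 -3.838 -3.113]
dyaw -0.23
```

View pics/z11.png

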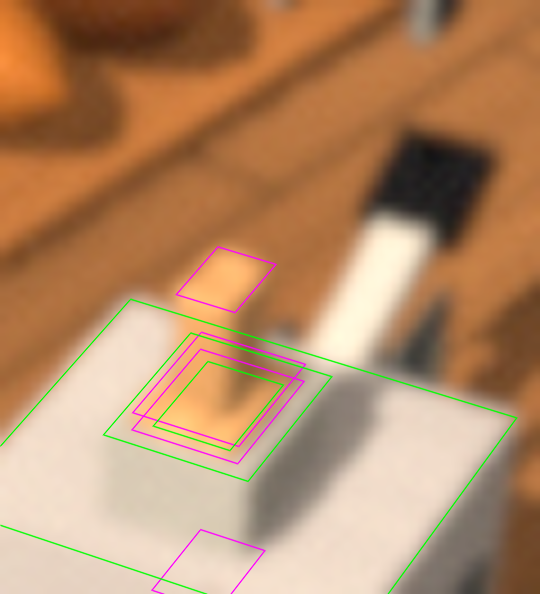

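The pusher matches the home overlay: grip top at about (225,280), collar on the rim. The lever is still up, with its pad at about (435,185). I'll move above the pad next.

Call:
arm_command(
  rows=[
    [[0, 0, 0], [0.2, -1, 0], 1],
    [[0, 0, 0], [0.4, -2, 0], 1],
    [[0, 0, 0], [0.6, -3, -0.3], 1],
    [[0, 0, 0], [0.78, -3.6, -0.8], 1],
    [[0, 0, 0], [0.78, -3.84, -1.4], 1],
    [[0, 0, 0], [0.78, -3.84, -2], 1],
    [[0, 0, 0], [0.78, -3.84, -2.6], 1],
    [[0, 0, 0], [0.78, -3.84, -3], 1],
    [[0, 0, 0], [0.78, -3.84, -3.1], 1],
    [[0, 0, 0], [0.78, -3.84, -3.1], 1],
  ],
)

```text
time: 14.13
tool_pos: [0.5314, -0.2911, 0.3388]
orientation: [0.442, 0.552, -0.443, 0.552]
force: [-0.7, -0.7, 0.8]
grip_width: 0.001
```

```bash
python3 - <<'E'
from ov import *
o=st([.532,-.2824,.261],12.8)
a=r.grab_frame("side")[...,::-1].copy()
cv2.imwrite("pics/z12.png",cv2.resize(a[110:190,340:420],(600,600),interpolation=cv2.INTER_CUBIC))
E
```

```text
t 14.13 pos [ 0.5314 -0.2911  0.3388] head 12.52 tilt 0.08 toolx [-9.0e-04 -1.2e-03 -1.0e+00] F [-0.7 -0.7  0.8] w 0.001
units [ 0.025  0.346 -3.113]
dyaw 0.28
```

View pics/z12.png

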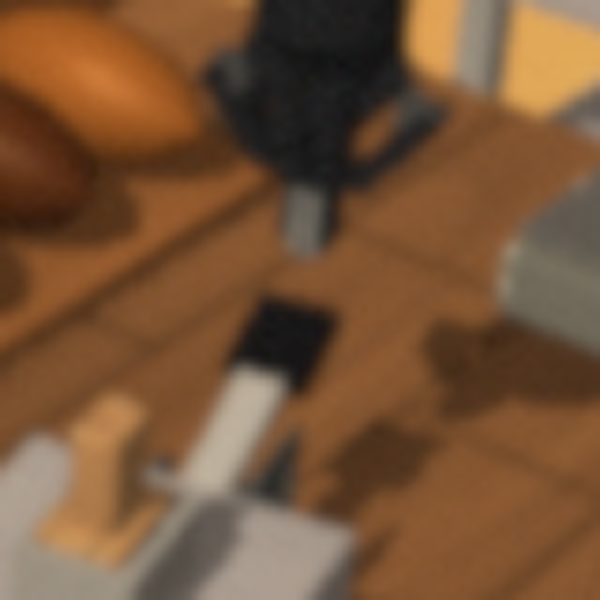

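Call:
arm_command(
  rows=[
    [[0, 0, 0], [0.02, 0.2, 0], 1],
    [[0, 0, 0], [0.02, 0.35, 0], 1],
    [[0, 0, 0], [0.02, 0.35, -0.4], 1],
    [[0, 0, 0], [0.02, 0.35, -0.8], 1],
    [[0, 0, 0], [0.02, 0.35, -1.2], 1],
    [[0, 0, 0], [0.02, 0.35, -1.5], 1],
    [[0, 0, 0], [0.02, 0.35, -1.7], 1],
    [[0, 0, 0], [0.02, 0.35, -1.9], 1],
    [[0, 0, 0], [0.02, 0.35, -2], 1],
    [[0, 0, 0], [0.02, 0.35, -2], 1],
  ],
)

```text
time: 15.02
tool_pos: [0.5321, -0.2826, 0.2894]
orientation: [0.442, 0.551, -0.443, 0.552]
force: [-0.4, -0.6, 3.7]
grip_width: -0.0
```

```bash
python3 - <<'E'
from ov import *
o=st([.532,-.2824,.261],12.8)
E
```

```text
t 15.02 pos [ 0.5321 -0.2826  0.2894] head 12.5 tilt 0.12 toolx [ 4.e-04 -2.e-03 -1.e+00] F [-0.4 -0.6  3.7] w -0.0
units [-0.005  0.007 -1.138]
dyaw 0.3
```

Call:
arm_command(
  rows=[
    [[0, 0, 0], [0, 0, -0.15], 1],
    [[0, 0, 0], [0, 0, -0.3], 1],
    [[0, 0, 0], [0, 0, -0.45], 1],
    [[0, 0, 0], [0, 0, -0.6], 1],
    [[0, 0, 0], [0, 0, -0.75], 1],
    [[0, 0, 0], [0, 0, -0.88], 1],
    [[0, 0, 0], [0, 0, -0.98], 1],
    [[0, 0, 0], [0, 0, -1.05], 1],
    [[0, 0, 0], [0, 0, -1.08], 1],
    [[0, 0, 0], [0, 0, -1.08], 1],
  ],
)

```text
time: 15.85
tool_pos: [0.5323, -0.2832, 0.2628]
orientation: [0.442, 0.55, -0.443, 0.553]
force: [1.3, -3.0, 5.3]
grip_width: -0.002
```

```bash
python3 - <<'E'
from ov import *
o=st([.532,-.2824,.261],12.8)
a=r.grab_frame("side")[...,::-1].copy();cv2.imwrite("pics/s13f.png",a);mill=np.load('poses.npz')['mill']
def lever(th): # th below raise; returns pad top rect + tip
    el=.35-th;P=[]
    for dx,s,h in [(.022,.135,.008),(-.022,.135,.008),(-.022,.085,.008),(.022,.085,.008),(.022,.085,-.008),(.022,.135,-.008),(-.022,.135,-.008),(-.022,.085,-.008)]:
        P.append((dx,-.085-(s*np.cos(el)-h*np.sin(el)),.08+s*np.sin(el)+h*np.cos(el)))
    return P
for n,im,(ox,oy,w,h),S in(("side",a,(340,120,80,80),7),):
    big=cv2.resize(cv2.convertScaleAbs(im[oy:oy+h,ox:ox+w],alpha=1.6),None,fx=S,fy=S,interpolation=cv2.INTER_CUBIC)
    cv2.imwrite("pics/z13p.png",big)
    for th,c in((.35,(0,255,0)),(.5,(0,0,255))):
        q=((proj(n,T(mill,lever(th)))-[ox,oy]+.5)*S-.5)
        cv2.polylines(big,[(q[:4]*8).astype(int)],True,c,1,cv2.LINE_AA,3)
    cv2.imwrite("pics/z13.png",big)
E
```

```text
t 15.85 pos [ 0.5323 -0.2832  0.2628] head 12.47 tilt 0.2 toolx [ 0.0017 -0.0031 -1.    ] F [ 1.3 -3.   5.3] w -0.002
units [-0.013  0.03  -0.071]
dyaw 0.33
```

View pics/z13.png

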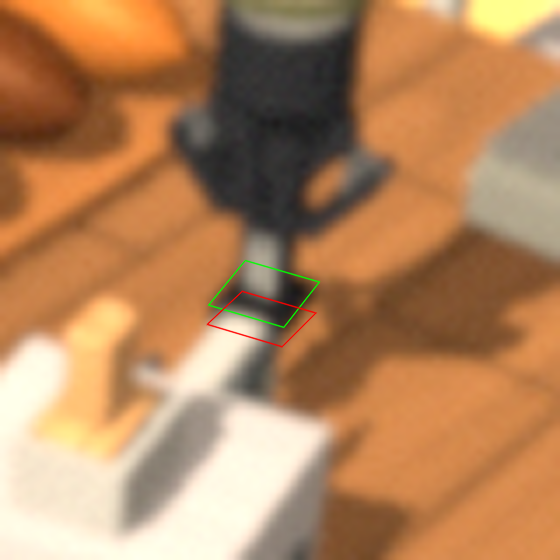

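Call:
arm_command(
  rows=[
    [[0, 0, 0], [0, 0, -0.03], 1],
    [[0, 0, 0], [0, 0, -0.06], 1],
    [[0, 0, 0], [0, 0, -0.06], 1],
    [[0, 0, 0], [0, 0, -0.06], 1],
    [[0, 0, 0], [0, 0, -0.06], 1],
    [[0, 0, 0], [0, 0, -0.06], 1],
    [[0, 0, 0], [0, 0, -0.06], 1],
    [[0, 0, 0], [0, 0, -0.06], 1],
    [[0, 0, 0], [0, 0, -0.06], 1],
    [[0, 0, 0], [0, 0, -0.06], 1],
  ],
)

```text
time: 16.73
tool_pos: [0.5324, -0.2832, 0.2615]
orientation: [0.442, 0.55, -0.443, 0.553]
force: [-0.9, -1.7, 5.9]
grip_width: 0.002
```

```bash
python3 - <<'E'
from ov import *
for i in range(3):
    o=st([.532,-.2824,.261],12.8)
    a=r.grab_frame("side")[...,::-1].copy()
print(np.abs(o['joint_vel']).max())
cv2.imwrite("pics/z14.png",cv2.resize(cv2.convertScaleAbs(a[120:200,340:420],alpha=1.6),None,fx=7,fy=7,interpolation=cv2.INTER_CUBIC))
E
```

```text
t 16.73 pos [ 0.5324 -0.2832  0.2615] head 12.47 tilt 0.22 toolx [ 0.0019 -0.0035 -1.    ] F [-0.9 -1.7  5.9] w 0.002
units [-0.014  0.033 -0.022]
dyaw 0.33
t 16.78 pos [ 0.5324 -0.2833  0.2615] head 12.47 tilt 0.22 toolx [ 0.0019 -0.0034 -1.    ] F [-0.5 -1.4  6.2] w 0.0
units [-0.015  0.034 -0.021]
dyaw 0.33
t 16.83 pos [ 0.5324 -0.2832  0.2615] head 12.47 tilt 0.22 toolx [ 0.0018 -0.0035 -1.    ] F [-1.5 -0.4  5.4] w 0.001
units [-0.015  0.034 -0.022]
dyaw 0.33
0.0011163117885451043
```

View pics/z14.png

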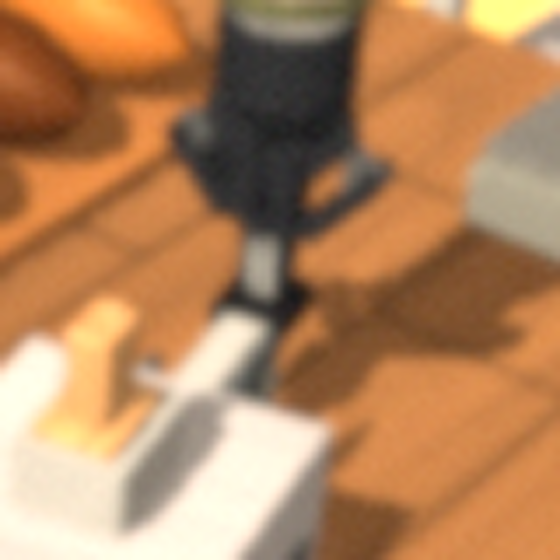

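The pad at about (265,300) is held level, with the fingertip at about 88.5 mm and a steady push of about 6 N. The pusher is still home at about (100,370). I'll hand the job in.

```bash
python3 -c "
from plant import r
print(r.finish_job())"
```

```text
the job is handed in; nothing more can be done
None
```

I put the pusher in the mill's chute, let go of it, then pressed the run lever down to level and handed the job in while still holding it there. `r.finish_job()` gave no verdict. The handed-in state was at 16.8 s of the 48 s allowed.

- **Pusher:** I took the beech pusher with the rectangular collar from the rack's left pocket and left the pink and blue look-alikes alone. It slid into the chute without measurable contact force. After release, the side view matched the drawn outline of a pusher fully home, with its collar on the rim. There was no force bump to confirm it had seated, so that rests on the picture alone.
- **Lever:** At hand-in the fingertips were about 88.5 mm above the counter, against 88 mm for level, which I work out as about 0.345 rad. The push was a steady 5.4–6.2 N, a little under the roughly 7 N given for level. The camera view agreed with level, and the arm was practically still.
- **Other things:** I saw nothing else move in the pictures, but I did not measure the other objects again at the end.

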